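# Clip the inspection torch into the examination stand

## Task

Set up the raking light over the print: lay the inspection torch across the open mouth of the stand's clip, lamp head over the print, and let go of it there; then press it down past the sprung jaw until it sits fully home in the clip and you feel it bottom on its seats (a firm 15 N or more, never over 40 N), and leave the other things on the bench where they are.

Things in the scene. Friction and masses are not known exactly. Their poses are not given: they have to be found in the camera images.
- torch: Inspection torch, a loose rod on the bench: aluminium tube 16 mm in diameter, 179 mm long, with a black rubber sleeve (22 mm diameter, 30 mm long) in its middle, a square lamp head (22 x 22 x 38 mm) with a lens at one end and a black tail cap (19 mm) at the other. Origin on the axis, mid-sleeve, 11 mm above the bench as it lies; y axis along the tube: tail at -86 mm, head from 55 to 93 mm.
- torch_head (a point): Middle of the lens at the torch's head end, on the axis, 93 mm from torch.
- stand: Examination stand, fixed: grey base plate 100 mm wide (x), 8 mm thick, y = -50 to +120 mm, a small print on its +y end. On it a clip of two equal stations, 14 mm wide, at y = -30 and +30 mm: flat seat 64 mm above the bench, fixed cheek on the -x side (inner face x = -9 mm, flared top 104 mm up), sprung steel jaw on the +x side. Origin on the bench under the clip's middle.
- bay (a point): Middle of the bay between the stations, 46 mm wide along y, 59 mm above the bench: floor of a trough 28 mm wide (x) for the sleeve in a grey block. The block's shoulders (x = 14 to 32 mm on both sides) rise 75 mm above the bench, so fingertips holding the sleeve meet them before the torch is home; the sleeve can be pressed from above here. Axes as stand.
- seat (a point): The clip's middle, 72 mm above the bench: where the torch's origin is when fully home. Axes as stand; the torch lies along y with its lamp head towards +y (over the print). A torch laid in the mouth rests on the jaw's sloped lead-in with its axis about 17 mm above this point.
- jaw_nose (a point): Midway between the two jaw noses, round 6 mm bars along y that hold the torch down; at jaw 0 it is 6.5 mm to +x of the seat and 9 mm above it. Above the noses the jaw leans away to +x as a lead-in, top 100 mm above the bench.
- jaw (a joint): Angle (rad) of the sprung jaw (both stations move as one), hinged low on the +x side: 0 = closed, growing as the torch pushes it out; about 0.2 as the torch passes the noses, then it springs back to 0 over the torch. Pushing the torch through takes about 10 to 18 N downward.
- canister: Bystander: black film canister, 34 mm in diameter, 48 mm high, loose. Origin under its centre.
- weight: Bystander: steel knobbed weight, 52 mm in diameter, 58 mm high. Origin under its centre.
- tape: Bystander: roll of paper tape, 84 mm in diameter, 24 mm high. Origin under its centre.
- jar: Bystander: amber glass jar with a white cap, 64 mm in diameter, 85 mm high. Origin under its centre.
- brush: Bystander: flat brush lying on the bench. Origin under its middle.

How it is judged:
By the outcome, as a careful person would: the job done as asked, in the order asked, and still so for the second after the job is handed in, with the robot touching nothing.
It also fails if it takes over 45 s, if anything falls off the work surface, if the arm or the gripper's body presses on something with over 40 N, if the wrist force passes 120 N, or if a joint passes its speed limit or range.

## Robot

A 7-joint arm with a two-finger parallel gripper is mounted at the origin on the work surface. World frame = base frame: x ahead of the robot, y to its left, z up, the work surface at z = 0. Lengths are in mm, angles in rad, forces in N, time in s.
With the tool pointing down it reaches from about 400 to 875 mm from the base axis. Payload 4.4 kg.
Tool frame: the origin (TCP) lies on the centre line of the jaws, within the pads' length; the fingertips stand 14 mm ahead of it and the grasp point (between the pads) lies 5 mm behind it (tips_ahead is the distance from the TCP to the fingertips, in mm); z points along the fingers, y is the line along which they close (so a half turn about z gives the same grasp; the last joint's range is limited). The gripper opens to 85 mm and grips with 20 to 120 N. Pads are 22 mm wide; open, the fingers measure 114 mm over their backs; the gripper's body (76 mm by 85 mm) begins 54 mm behind the grasp point. The pads swing forward as they close: fully open they stand 13 mm farther back than shut.
Start: joints at [1.069, 0.628, 0.038, 1.517, -0.027, 0.996, -0.02], TCP at [274.416, -589.248, 245.313] pointing down, gripper open.
Joint ranges: [-3.06, 3.06], [-0.37, 2.12], [-1.25, 1.32], [0.18, 2.47], [-1.1, 4.24], [0.23, 1.98], [-2.94, 2.94]. Speed limits (rad/s): [2.57, 2.57, 3.14, 3.14, 3.14, 3.14, 3.14].

## Interface

Orientations are given as [roll, pitch, yaw] about the fixed x, y, z axes, in that order (R = Rz(yaw) Ry(pitch) Rx(roll)).
In Python, from cell import * gives the robot as it stands.
- The arm moves only by the tool move_arm, never from a script. Its argument "rows" is text: rows parted by semicolons, each of 7 numbers parted by spaces: the shift along the tool's x, y, z scaled (see below), then the turn, a rotation vector about the tool's x, y, z scaled (see below), then the closure, from -1 (fully open) to 1 (shut). A call has 1 to 12 rows; each row is the pose to reach, as a shift and turn from the pose commanded when the call began, along the tool's axes at that moment; what a row does not reach only later rows make up. The controller multiplies each number of a shift by 0.3 m and each number of a turn by pi/2 rad. A row lasts 1/12 s, in which the tool goes at most 41.7 mm and 7.16 degrees, less where a joint would pass 70% of its speed; a pose out of reach is approached as far as the arm can. A call with a number of a shift or a turn outside -1 to 1 is refused whole. A call with a gripper value outside its range is refused whole. The fingers move at their own pace and stop on an object; the grip force is fixed at half the most. Time passes only in rows, so rows that repeat a pose let the fingers close. It gives the time, the measured TCP pose, the force, the opening and the grip force at its end, in the units of the state.
- read_state(): the state, without advancing time (a new reading comes with each control period).
- get_image(name): name is "scene" or "top" or "wrist"; returns a dict with "img" (400x640x3 uint8, red, green, blue), "vfov" (degrees; the focal length in pixels is half the picture's height over the tangent of half this angle, whatever the lens; pixels are square), "cx", "cy" (the principal point, pixels), "extrinsics" (4x4, takes a point from camera to world coordinates); the wrist camera has in their place "T_tool_cam" (4x4, takes a point from camera to tool coordinates, whose origin is the TCP and whose axes are the flange's). Camera axes: x right, y up, looking along -z (the intrinsics and any distortion apply to the point x, -y, -z); pixel columns grow to the right and rows downward; lengths in mm; the calibration is good to about 2 mm. A picture is of the moment at which its call begins: read the wrist's pose just before it. There is no depth.
- finish_job(): hands the job in; it is judged then, once.
The state is a dict: "clock": time; "qpos": joint angles; "qd": joint speeds; "tau": joint torques, N m; "eef_pos": TCP position; "tool_rot": TCP orientation; "force": force on the tool from outside, world axes, zero at the start; "torque": the same for the moment, N m; "width": finger opening in mm; "gripper_force": force on a finger pad.
Only numpy, scipy, OpenCV 4.12 (cv2) and the standard library are available. Lean on these libraries where they do the work, as an engineer would, in place of code of your own. Each camera call takes 0.05 s, during which the arm holds its last target. There are 200 camera calls.

## Working session

There is one attempt and no reset: what is moved stays moved. The work goes in short steps, Python scripts to look and compute and a tool call to move; the robot and the scene stay as the last step left them, time stands still between calls to the robot, and variables do not carry over. Pictures are saved under pics/ and viewed, at most 10 in all, crops included, and the job is handed in when it is done.

Besides the shell and the picture viewer there is one more tool, called after "Emit:" in YAML: its name, and indented under it one key for each argument. move_arm: Moves the arm, as the interface text tells. Its arguments: {"type":"object","properties":{"rows":{"type":"string"}},"required":["rows"]}

```bash
ls; mkdir -p pics; python3 - <<'E'
from cell import *
import cv2,numpy as np
s=read_state();print(s)
for n in("scene","top"):
    d=get_image(n);cv2.imwrite(f"pics/{n}0.png",d["img"][:,:,::-1]);print(n,{k:v for k,v in d.items() if k!="img"})
E
```

```text
pics
{'clock': 0.0, 'qpos': array([ 1.06917108,  0.62934998,  0.03842935,  1.5184075 , -0.02698879,
        0.99632031, -0.02001735]), 'qd': array([ 2.71801505e-04, -9.95865660e-04, -1.59171071e-03, -8.98099548e-04,
       -1.01985659e-03, -2.01000407e-04,  3.92851576e-05]), 'tau': array([-1.17131763e-04, -5.63395143e+01,  1.22643359e+00, -1.93449301e+01,
        1.09739168e-02,  1.03835689e-02, -1.17087779e-05]), 'eef_pos': array([ 274.16716097, -588.65634321,  244.37373001]), 'tool_rot': array([-3.13962543e+00,  2.92472973e-05,  4.35823319e-01]), 'force': array([-0.34451317,  0.13085232,  0.13901768]), 'torque': array([ 0.03867669,  0.00521965, -0.02387002]), 'gripper_force': 0.0, 'width': 85.36560912115624}
scene {'vfov': 42.21898593526953, 'cx': 313.12135147483724, 'cy': 199.38601339570133, 'extrinsics': array([[-5.07003666e-01, -7.58774977e-01,  4.08910524e-01,
         9.65841100e+02],
       [ 8.61851067e-01, -4.39308275e-01,  2.53418580e-01,
         3.19044617e+02],
       [-1.26499005e-02,  4.80904121e-01,  8.76681930e-01,
         9.87620975e+02],
       [ 0.00000000e+00,  0.00000000e+00,  0.00000000e+00,
         1.00000000e+00]])}
top {'vfov': 45.0366412955161, 'cx': 324.02816297143517, 'cy': 208.7543415417802, 'extrinsics': array([[ 2.47709291e-03,  9.95924436e-01, -9.01575418e-02,
         4.12835255e+02],
       [-9.99993244e-01,  2.22213261e-03, -2.92820767e-03,
         6.08773153e+01],
       [-2.71593156e-03,  9.01641861e-02,  9.95923212e-01,
         1.34487616e+03],
       [ 0.00000000e+00,  0.00000000e+00,  0.00000000e+00,
         1.00000000e+00]])}
```

View pics/top0.png

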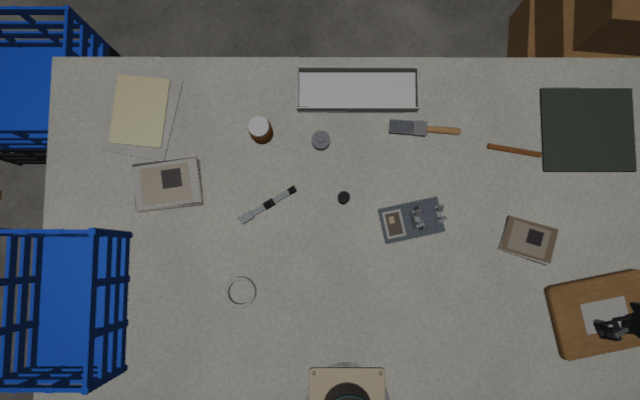

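View pics/scene0.png

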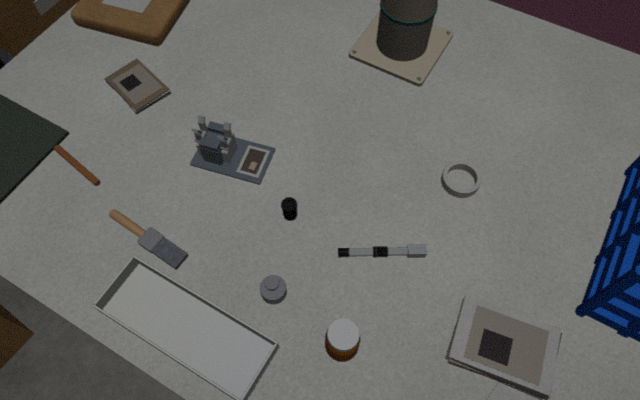

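Top view: torch sleeve is near (268,204), with the head at the lower left (245,217) and the tail at (293,190). The stand is near (411,220) with its print on the left (+y) side, and the canister is at (344,198). In the scene view the sleeve is at (380,252) and the clip at (213,140).

```bash
cat > h.py <<'E'
from cell import *
import cv2,numpy as np
from scipy.spatial.transform import Rotation as R
def tool(s):
    T=np.eye(4);T[:3,:3]=R.from_euler("xyz",s["tool_rot"]).as_matrix();T[:3,3]=s["eef_pos"];return T
def shot(n):
    s=read_state();d=get_image(n)
    d["E"]=tool(s)@d["T_tool_cam"] if n=="wrist" else d["extrinsics"];return d
def ray(d,u,v):
    f=d["img"].shape[0]/2/np.tan(np.radians(d["vfov"]/2));E=d["E"]
    r=E[:3,:3]@np.array([(u-d["cx"])/f,-(v-d["cy"])/f,-1.]);return E[:3,3],r
def cast(d,u,v,z):
    o,r=ray(d,u,v);return o+r*(z-o[2])/r[2]
def meet(d1,p1,d2,p2):
    A=np.zeros((3,3));b=np.zeros(3)
    for d,p in((d1,p1),(d2,p2)):
        o,r=ray(d,*p);r=r/np.linalg.norm(r);P=np.eye(3)-np.outer(r,r);A+=P;b+=P@o
    return np.linalg.solve(A,b)
def proj(d,p):
    f=d["img"].shape[0]/2/np.tan(np.radians(d["vfov"]/2));q=np.linalg.inv(d["E"])@np.r_[p,1]
    return np.round([d["cx"]-f*q[0]/q[2],d["cy"]+f*q[1]/q[2]],1)
def go(pos,yaw):
    "row numbers to reach tool-down pose"
    T=tool(read_state());D=R.from_euler("xyz",[np.pi,0,yaw])
    sh=T[:3,:3].T@(np.array(pos)-T[:3,3])/300
    rv=(R.from_matrix(T[:3,:3]).inv()*D).as_rotvec()/(np.pi/2)
    print("row",np.round(np.r_[sh,rv],4))
E
python3 - <<'E'
from h import *
np.set_printoptions(precision=1,suppress=True)
t=shot("top");s=shot("scene");w=shot("wrist");print(w["T_tool_cam"],w["vfov"],w["cx"],w["cy"])
def dark(d,x0,y0,x1,y1):
    g=d["img"][y0:y1,x0:x1].max(2);m=(g<45).astype(np.uint8)
    n,l,st,c=cv2.connectedComponentsWithStats(m);return [(st[i,4],c[i]+[x0,y0]) for i in range(1,n) if st[i,4]>8]
a=dark(t,235,180,300,225);b=dark(s,330,235,435,265);print(a,b)
for nm,d,L in(("t",t,a),("s",s,b)):
    for k,c in L: print(nm,k,c,cast(d,*c,11))
for nm,pt,ps in(("head",(245,217),(417,250)),("print",(393,222),(255,161))):
    print(nm,cast(t,*pt,9),cast(s,*ps,9))
cr=np.hstack([cv2.resize(t["img"][190:250,370:455],None,fx=4.5,fy=4.5,interpolation=3),cv2.resize(s["img"][110:190,185:280],None,fx=4.2,fy=3.375*1,interpolation=3)])
cv2.imwrite("pics/c1.png",cr[:,:,::-1]);print(cr.shape)
E
```

```text
[[  -0.     1.     0.3   78.9]
 [   1.     0.    -0.    -1.2]
 [  -0.     0.3   -1.  -128.8]
 [   0.     0.     0.     1. ]] 66.38654767486368 317.39837438159304 196.7778844773016
[(np.int32(35), array([291.6, 189.7])), (np.int32(63), array([268.7, 203.5]))] [(np.int32(79), array([342.8, 251.8])), (np.int32(128), array([379.8, 251.3]))]
t 35 [291.6 189.7] [586.6 155.2  11. ]
t 63 [268.7 203.5] [547.9 218.8  11. ]
s 79 [342.8 251.8] [584.8 150.7  11. ]
s 128 [379.8 251.3] [546.1 215.3  11. ]
head [510.3 284.2   9. ] [504.7 279.2   9. ]
print [ 497.3 -126.5    9. ] [ 490. -127.    9.]
(270, 781, 3)
```

View pics/c1.png

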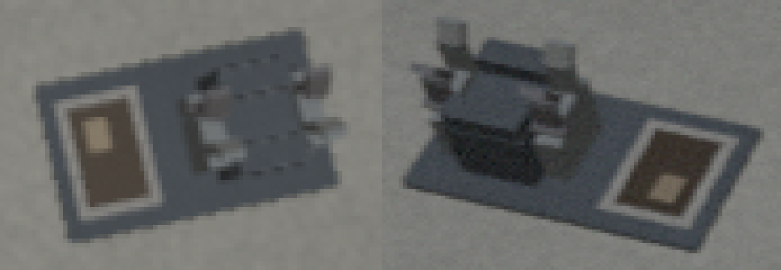

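Crop: left is the top view, right is the scene view. Both show the clip with the print towards +y, and the stand yaw is about 0.17. Next I'll go over the stand for a wrist view.

```bash
python3 - <<'E'
from h import *
go((380,-400,290),1.1)
go((509,-213,290),1.74)
E
```

```text
row [ 5.854e-01 -4.225e-01 -1.501e-01 -5.000e-04 -2.000e-04 -4.228e-01]
row [ 1.2383e+00 -8.0610e-01 -1.4970e-01 -5.0000e-04 -4.0000e-04 -8.3030e-01]
```

Emit:
move_arm:
  rows: "0.59 -0.42 -0.15 0 0 -0.42 -1;0.59 -0.42 -0.15 0 0 -0.42 -1;0.59 -0.42 -0.15 0 0 -0.42 -1;0.59 -0.42 -0.15 0 0 -0.42 -1;0.59 -0.42 -0.15 0 0 -0.42 -1;0.59 -0.42 -0.15 0 0 -0.42 -1;0.98 -0.64 -0.15 0 0 -0.65 -1;0.98 -0.64 -0.15 0 0 -0.65 -1;0.98 -0.64 -0.15 0 0 -0.65 -1"

```text
clock: 1.0
eef_pos: [455.0, -297.6, 290.6]
tool_rot: [3.141, 0.001, 1.461]
force: [-0.5, 0.2, -0.2]
width: 85.7
gripper_force: 0.0
```

```bash
python3 - <<'E'
from h import *
go((509,-213,290),1.74)
E
```

```text
row [ 0.3     0.148   0.0021  0.0003  0.0004 -0.1776]
```

Emit:
move_arm:
  rows: "0.3 0.15 0 0 0 -0.18 -1;0.3 0.15 0 0 0 -0.18 -1;0.3 0.15 0 0 0 -0.18 -1;0.3 0.15 0 0 0 -0.18 -1;0.3 0.15 0 0 0 -0.18 -1"

```text
clock: 1.42
eef_pos: [509.6, -213.8, 290.2]
tool_rot: [-3.141, 0.0, 1.741]
force: [-0.2, -0.6, -0.3]
width: 85.4
gripper_force: 0.0
```

```bash
python3 - <<'E'
from h import *
import pickle
print(read_state()["qpos"])
d=shot("wrist");pickle.dump(d,open("w1.pkl","wb"));cv2.imwrite("pics/w1.png",d["img"][:,:,::-1])
E
```

```text
[ 0.58663324  0.45621853 -0.35501158  1.72789269  0.18435884  0.99068702
  0.33339133]
```

View pics/w1.png

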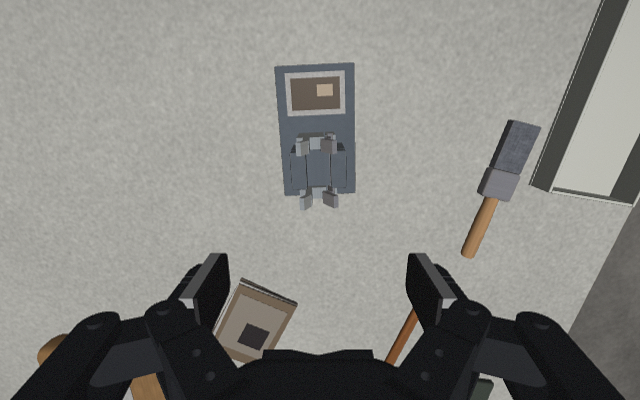

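Wrist view: plate corners are near (276,67), (354,63), (355,191) and (285,195). The clip's forks are at (303-330,145) and (307-330,200).

```bash
python3 - <<'E'
from h import *
import pickle
np.set_printoptions(precision=1,suppress=True)
d=pickle.load(open("w1.pkl","rb"))
print(np.round(d["T_tool_cam"],3))
c=[np.array(p,float) for p in((276,67),(354,63),(355,191),(285,195))]
im=cv2.cvtColor(d["img"],cv2.COLOR_RGB2GRAY)
P=cv2.cornerSubPix(im,np.array(c,np.float32).reshape(-1,1,2),(5,5),(-1,-1),(3,40,.01)).reshape(-1,2)
print(P)
W=np.array([cast(d,*p,8) for p in P]);print(W)
print("sides",[np.linalg.norm(W[i]-W[(i+1)%4]) for i in range(4)])
# far edge: W0(-x?),W1 ; y dir
yd=(W[0]+W[1]-W[2]-W[3]);print("yaw long",np.arctan2(-yd[0],yd[1]))
xd=W[1]+W[2]-W[0]-W[3];print("yaw short",np.arctan2(xd[1],xd[0]))
C=W.mean(0);yaw=np.arctan2(-yd[0],yd[1]);u=np.array([-np.sin(yaw),np.cos(yaw),0])
print("stand",C-35*u)
# hsv mask check with both fixed cameras
for n in("top","scene"):
    e=shot(n);print(n,[proj(e,w) for w in W])
cr=cv2.resize(d["img"][50:220,255:375],None,fx=4.5,fy=3.5*1,interpolation=3)
cv2.imwrite("pics/c2.png",cr[:,:,::-1])
E
```

```text
[[  -0.     1.     0.3   79.4]
 [   1.     0.    -0.     0.6]
 [  -0.     0.3   -1.  -128.8]
 [   0.     0.     0.     1. ]]
[[273.6  66.4]
 [353.9  62.3]
 [354.8 192.4]
 [284.1 195.3]]
[[ 436.7 -106.6    8. ]
 [ 534.   -85.2    8. ]
 [ 569.6 -249.8    8. ]
 [ 472.3 -270.8    8. ]]
sides [np.float64(99.64677054127714), np.float64(168.46570610779193), np.float64(99.54786158986255), np.float64(168.00550307820777)]
yaw long 0.21320430656482367
yaw short 0.21430506346636255
stand [ 510.6 -212.3    8. ]
top [array([386. , 243.9]), array([377.9, 208.8]), array([436.9, 196.2]), array([445.2, 231.2])]
scene [array([275.4, 148. ]), array([259.8, 183.8]), array([189.9, 164.1]), array([207.9, 129.8])]
```

View pics/c2.png

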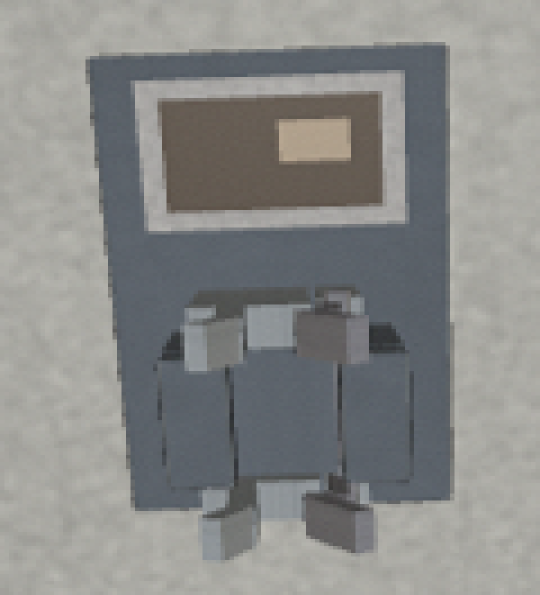

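```bash
python3 - <<'E'
from h import *
import pickle
d=pickle.load(open("w1.pkl","rb"))
print("block mid",cast(d,255+287/4.5,50+420/3.5,75))
go((535,50,270),1.95)
go((547,217,250),2.118)
E
```

```text
block mid [ 511.47617776 -211.78225126   75.        ]
row [ 8.614e-01  2.336e-01  6.600e-02 -9.000e-04  4.000e-04 -1.364e-01]
row [ 1.404e+00  3.646e-01  1.321e-01 -9.000e-04  4.000e-04 -2.434e-01]
```

Emit:
move_arm:
  rows: "0.86 0.23 0.07 0 0 -0.14 -1;0.86 0.23 0.07 0 0 -0.14 -1;0.86 0.23 0.07 0 0 -0.14 -1;0.86 0.23 0.07 0 0 -0.14 -1;0.86 0.23 0.07 0 0 -0.14 -1;0.86 0.23 0.07 0 0 -0.14 -1;0.86 0.23 0.07 0 0 -0.14 -1;0.86 0.23 0.07 0 0 -0.14 -1"

```text
clock: 2.23
eef_pos: [534.0, 56.2, 269.4]
tool_rot: [3.14, -0.003, 1.965]
force: [0.1, 0.2, -0.3]
width: 85.5
gripper_force: 0.0
```

```bash
python3 - <<'E'
from h import *
go((547,217,250),2.118)
E
```

```text
row [ 0.4781  0.2457  0.0662  0.0011 -0.0016 -0.0975]
```

Emit:
move_arm:
  rows: "0.48 0.25 0.07 0 0 -0.1 -1;0.48 0.25 0.07 0 0 -0.1 -1;0.48 0.25 0.07 0 0 -0.1 -1;0.48 0.25 0.07 0 0 -0.1 -1;0.48 0.25 0.07 0 0 -0.1 -1;0.48 0.25 0.07 0 0 -0.1 -1;0.48 0.25 0.07 0 0 -0.1 -1"

```text
clock: 2.82
eef_pos: [549.6, 210.4, 248.0]
tool_rot: [-3.14, 0.002, 2.113]
force: [0.1, -1.1, 0.3]
width: 85.2
gripper_force: 0.0
```

```bash
python3 - <<'E'
from h import *
import pickle
d=shot("wrist");pickle.dump(d,open("w2.pkl","wb"));cv2.imwrite("pics/w2.png",d["img"][:,:,::-1])
print(read_state()["eef_pos"],proj(d,(547,217,11)))
E
```

```text
[549.7166025  209.80461346 248.12015869] [317.8 161. ]
```

View pics/w2.png

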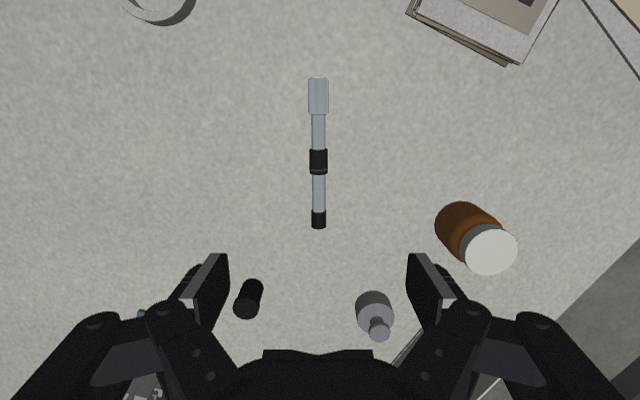

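```bash
python3 - <<'E'
from h import *
import pickle
np.set_printoptions(precision=1,suppress=True)
d=pickle.load(open("w2.pkl","rb"))
m=(d["img"][65:235,295:345].max(2)<60).astype(np.uint8)
n,l,st,c=cv2.connectedComponentsWithStats(m)
pts=[]
for i in range(1,n):
    if st[i,4]>40:
        p=c[i]+[295,65];w=cast(d,*p,11);pts.append(w);print(st[i],p,w)
h=cast(d,318.2,96.5,14);print("head mid",h)
S,T=pts[0],pts[-1];D=h-T;yaw=np.arctan2(-D[0],D[1])
print("yaw",yaw,np.arctan2(-(S-T)[0],(S-T)[1]),"S-T",np.linalg.norm(S-T),"S-h",np.linalg.norm(S-h))
print("jar",cast(d,490,250,85),"weight",cast(d,380,330,58),"can",cast(d,248,305,48))
go((S[0],S[1],100),yaw+np.pi/2)
E
```

```text
[ 14  84  18  26 402] [318.  161.4] [547.4 216.7  11. ]
[ 17 145  14  19 226] [318.5 219.9] [587.4 151.7  11. ]
head mid [509.1 280.8  14. ]
yaw 0.5454492003169394 0.5516215295385422 S-T 76.26682592810982 S-h 74.79898018962838
jar [745.3 242.   85. ] weight [722.5  79.3  58. ] can [563.   18.2  48. ]
row [ 0.   0.   0.5 -0.   0.  -0. ]
```

Emit:
move_arm:
  rows: "0 0 0.13 0 0 0 -1;0 0 0.26 0 0 0 -1;0 0 0.4 0 0 0 -1;0 0 0.5 0 0 0 -1;0 0 0.6 0 0 0 -1;0 0 0.65 0 0 0 -1;0 0 0.65 0 0 0 -1;0 0 0.65 0 0 0 -1"

```text
clock: 3.53
eef_pos: [549.3, 210.8, 53.2]
tool_rot: [-3.14, 0.001, 2.114]
force: [-0.5, 0.2, -0.4]
width: 85.7
gripper_force: 0.0
```

```bash
python3 - <<'E'
from h import *
print(read_state()["eef_pos"]);go((547.4,216.7,18),2.118)
E
```

```text
[549.33426284 210.83932402  53.15425261]
row [ 0.0202  0.0047  0.1172 -0.0009  0.0006 -0.0028]
```

Emit:
move_arm:
  rows: "0.02 0.005 0.06 0 0 0 -1;0.02 0.005 0.1 0 0 0 -1;0.02 0.005 0.117 0 0 0 -1;0.02 0.005 0.117 0 0 0 -1;0.02 0.005 0.117 0 0 0 -1"

```text
clock: 3.95
eef_pos: [547.6, 218.7, 18.8]
tool_rot: [3.141, 0.001, 2.116]
force: [-0.4, -0.0, 0.7]
width: 85.3
gripper_force: 0.0
```

Emit:
move_arm:
  rows: "0 0 0 0 0 0 0;0 0 0 0 0 0 0.4;0 0 0 0 0 0 1;0 0 0 0 0 0 1;0 0 0 0 0 0 1;0 0 0 0 0 0 1;0 0 0 0 0 0 1;0 0 0 0 0 0 1;0 0 0 0 0 0 1;0 0 0 0 0 0 1;0 0 0 0 0 0 1;0 0 0 0 0 0 1"

```text
clock: 4.95
eef_pos: [547.4, 219.2, 18.6]
tool_rot: [3.141, 0.0, 2.117]
force: [0.3, -0.2, 5.4]
width: 19.7
gripper_force: 58.6
```

Emit:
move_arm:
  rows: "0 0 -0.05 0 0 0 1;0 0 -0.1 0 0 0 1;0 0 -0.15 0 0 0 1;0 0 -0.2 0 0 0 1;0 0 -0.2 0 0 0 1;0 0 -0.2 0 0 0 1"

```text
clock: 5.45
eef_pos: [547.4, 219.2, 78.3]
tool_rot: [3.141, 0.0, 2.116]
force: [0.3, -0.6, -1.7]
width: 19.9
gripper_force: 58.9
```

```bash
python3 - <<'E'
from h import *
d=shot("wrist");s=shot("scene")
a=cv2.resize(d["img"][40:360,170:470],None,fx=1.5,fy=1.5);b=cv2.resize(s["img"][180:300,330:440],(440,480))
cv2.imwrite("pics/w3.png",np.hstack([a,b[:480,:340]])[:,:,::-1]);print(read_state()["width"],read_state()["force"])
E
```

```text
19.802080545926547 [ 1.14159828  0.02269716 -1.44664294]
```

View pics/w3.png

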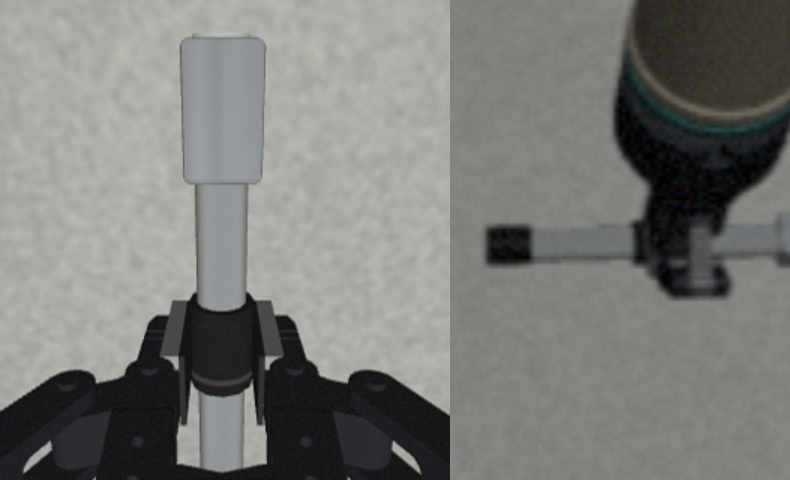

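Wrist crop: the sleeve sits between the pads with the head forward, straight and level. Next I'll carry it to the stand.

```bash
python3 - <<'E'
from h import *
go((535,50,190),1.98);go((510.6,-210,180),1.785)
E
```

```text
row [-0.4608 -0.3251 -0.3757 -0.0011  0.      0.0869]
row [-1.1594e+00 -8.4430e-01 -3.4160e-01 -1.1000e-03  1.0000e-04  2.1100e-01]
```

Emit:
move_arm:
  rows: "0 0 -0.1 0 0 0 1;0 0 -0.2 0 0 0 1;-0.06 -0.04 -0.28 0 0 0.02 1;-0.13 -0.09 -0.34 0 0 0.03 1;-0.2 -0.14 -0.37 0 0 0.04 1;-0.28 -0.2 -0.37 0 0 0.05 1;-0.36 -0.26 -0.37 0 0 0.07 1;-0.44 -0.32 -0.37 0 0 0.08 1;-0.52 -0.38 -0.37 0 0 0.1 1;-0.6 -0.44 -0.37 0 0 0.11 1;-0.68 -0.49 -0.36 0 0 0.13 1;-0.76 -0.55 -0.36 0 0 0.14 1"

```text
clock: 6.55
eef_pos: [523.6, -62.6, 184.8]
tool_rot: [-3.14, -0.001, 1.896]
force: [0.2, 0.6, -1.4]
width: 19.6
gripper_force: 59.0
```

```bash
python3 - <<'E'
from h import *
go((510.6,-210,180),1.785)
E
```

```text
row [-0.4519 -0.1979  0.0158 -0.0012 -0.0006  0.0704]
```

Emit:
move_arm:
  rows: "-0.1 -0.05 0 0 0 0.02 1;-0.2 -0.09 0 0 0 0.03 1;-0.3 -0.13 0 0 0 0.05 1;-0.38 -0.17 0 0 0 0.06 1;-0.43 -0.19 0 0 0 0.07 1;-0.43 -0.19 0 0 0 0.07 1;-0.43 -0.19 0 0 0 0.07 1"

```text
clock: 7.13
eef_pos: [511.3, -201.8, 185.3]
tool_rot: [-3.141, -0.001, 1.785]
force: [-0.2, 0.3, -0.8]
width: 19.9
gripper_force: 59.0
```

```bash
python3 - <<'E'
from h import *
s=read_state();print(s["eef_pos"],s["tool_rot"])
go((510.6,-210,180),1.785)
d=shot("wrist");np.set_printoptions(suppress=True)
T=tool(s)
for k in(0,4,8,12): print(k,proj(d,(T@[86,0,k,1])[:3]),proj(d,(T@[12,0,k-11,1])[:3]))
b=shot("top");sc=shot("scene")
a=d["img"][40:360,170:470];x=cv2.resize(sc["img"][90:190,180:290],(352,320));y=cv2.resize(b["img"][175:235,375:440],(347,320))
o=np.zeros((320,680,3),np.uint8);o[:,:300]=a;o[:,310:662]=x
cv2.imwrite("pics/w4.png",o[:,:,::-1])
E
```

```text
[ 511.32348235 -201.77923599  185.34859855] [-3.14070716e+00 -1.42333263e-03  1.78530294e+00]
row [-0.0263 -0.0082  0.0178 -0.0006 -0.0009  0.0002]
0 [315.7  81.3] [316.  261.9]
4 [315.8  81.9] [316.  257.4]
8 [315.8  82.4] [316.  253.1]
12 [315.8  82.9] [316.1 249. ]
```

View pics/w4.png

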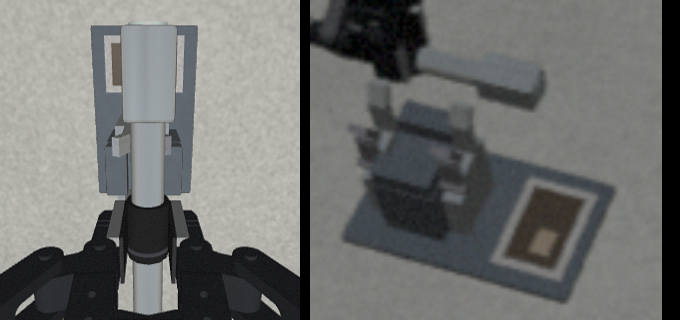

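Left: the torch lines up with the plate, head (lens end at about (318,65) full-frame) towards the print. Right: the torch is held above the clip mouth. Next I'll lower it.

Emit:
move_arm:
  rows: "-0.026 -0.008 0.02 0 0 0 1;-0.026 -0.008 0.06 0 0 0 1;-0.026 -0.008 0.12 0 0 0 1;-0.026 -0.008 0.18 0 0 0 1;-0.026 -0.008 0.22 0 0 0 1;-0.026 -0.008 0.235 0 0 0 1;-0.026 -0.008 0.235 0 0 0 1;-0.026 -0.008 0.235 0 0 0 1"

```text
clock: 7.95
eef_pos: [511.4, -209.7, 115.8]
tool_rot: [3.141, -0.0, 1.788]
force: [0.8, 0.4, -1.2]
width: 19.3
gripper_force: 59.0
```

```bash
python3 - <<'E'
from h import *
s=read_state();print(s["eef_pos"],s["force"])
go((510.6,-210,102),1.785)
E
```

```text
[ 511.36324462 -209.68430496  115.82696474] [ 0.79631576  0.41272445 -1.24605991]
row [-0.0005 -0.0027  0.0461  0.0001 -0.      0.0016]
```

Emit:
move_arm:
  rows: "0 0 0.015 0 0 0 1;0 0 0.03 0 0 0 1;0 0 0.04 0 0 0 1;0 0 0.046 0 0 0 1;0 0 0.046 0 0 0 1"

```text
clock: 8.37
eef_pos: [510.6, -210.0, 101.6]
tool_rot: [-3.141, -0.0, 1.787]
force: [0.6, 0.9, -1.0]
width: 19.9
gripper_force: 59.0
```

Emit:
move_arm:
  rows: "0 0 0.004 0 0 0 1;0 0 0.008 0 0 0 1;0 0 0.01 0 0 0 1;0 0 0.01 0 0 0 1"

```text
clock: 8.7
eef_pos: [509.5, -210.5, 98.8]
tool_rot: [-3.139, -0.0, 1.786]
force: [-5.6, -1.7, 2.7]
width: 19.7
gripper_force: 59.4
```

Emit:
move_arm:
  rows: "0 -0.005 0.002 0 0 0 1;0 -0.006 0.004 0 0 0 1;0 -0.006 0.004 0 0 0 1"

```text
clock: 8.95
eef_pos: [508.8, -210.6, 97.6]
tool_rot: [-3.141, 0.0, 1.786]
force: [-4.8, -1.6, 2.3]
width: 19.6
gripper_force: 59.4
```

Emit:
move_arm:
  rows: "0 0 0 0 0 0 0.4;0 0 0 0 0 0 0.2;0 0 0 0 0 0 0;0 0 0 0 0 0 0;0 0 0 0 0 0 0;0 0 0 0 0 0 0"

```text
clock: 9.45
eef_pos: [509.7, -210.2, 97.8]
tool_rot: [3.141, 0.0, 1.787]
force: [-0.2, 0.6, 0.1]
width: 42.3
gripper_force: 0.0
```

Emit:
move_arm:
  rows: "0 0 -0.04 0 0 0 0;0 0 -0.09 0 0 0 0;0 0 -0.15 0 0 0 0;0 0 -0.22 0 0 0 0;0 0 -0.3 0 0 0 0;0 0 -0.3 0 0 0 0.5;0 0 -0.3 0 0 0 1;0 0 -0.3 0 0 0 1"

```text
clock: 10.12
eef_pos: [508.9, -210.4, 187.4]
tool_rot: [-3.141, -0.0, 1.787]
force: [0.3, 0.3, -0.1]
width: 6.7
gripper_force: 0.0
```

```bash
python3 - <<'E'
from h import *
import pickle
s=read_state();print(s["eef_pos"],s["tool_rot"],s["width"],s["force"])
d=shot("wrist");pickle.dump(d,open("w5.pkl","wb"));sc=shot("scene")
a=d["img"][20:360,170:470];x=cv2.resize(sc["img"][80:190,180:290],(340,340))
cv2.imwrite("pics/w5.png",np.hstack([a,x])[:,:,::-1])
E
```

```text
[ 508.90989808 -210.39174706  187.37846236] [-3.14115390e+00 -1.02707437e-04  1.78656845e+00] 6.740182874261151 [ 0.34392044  0.3475866  -0.11082761]
```

View pics/w5.png

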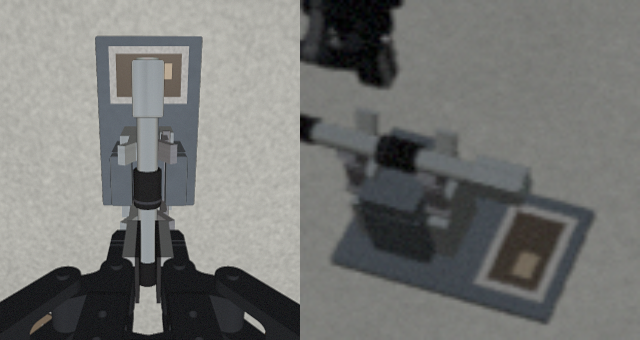

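Torch rests in the mouth with its head over the print. The sleeve is at about (317,207) full-frame, between the stations.

```bash
python3 - <<'E'
from h import *
import pickle
d=pickle.load(open("w5.pkl","rb"))
g=d["img"][180:232,300:335].max(2);m=(g<60).astype(np.uint8);n,l,st,c=cv2.connectedComponentsWithStats(m)
for i in range(1,n):
  if st[i,4]>60: p=c[i]+[300,180];print(st[i],p,cast(d,*p,97))
print("head",cast(d,318.5,20+60,99))
u=np.array([-np.sin(.2138),np.cos(.2138)])
print("stand",(511,-212));go((511,-212,125),1.785)
E
```

```text
[   2    7   30   43 1015] [316.74581281 208.62857143] [ 509.07552192 -210.58282516   97.        ]
head [ 490.71336911 -120.83025722   99.        ]
stand (511, -212)
row [-0.0078  0.0071  0.2057 -0.0011 -0.0007  0.0011]
```

Emit:
move_arm:
  rows: "-0.005 0.004 0.05 0 0 0 1;-0.005 0.004 0.1 0 0 0 1;-0.005 0.004 0.15 0 0 0 1;-0.005 0.004 0.19 0 0 0 1;-0.005 0.004 0.215 0 0 0 1;-0.005 0.004 0.215 0 0 0 1;-0.005 0.004 0.215 0 0 0 1"

```text
clock: 10.8
eef_pos: [510.4, -211.3, 122.6]
tool_rot: [-3.14, -0.001, 1.787]
force: [-0.5, 0.7, 0.4]
width: 0.3
gripper_force: 0.0
```

Emit:
move_arm:
  rows: "0 0 0.006 0 0 0 1;0 0 0.012 0 0 0 1;0 0 0.018 0 0 0 1;0 0 0.024 0 0 0 1;0 0 0.024 0 0 0 1"

```text
clock: 11.22
eef_pos: [510.7, -211.6, 115.9]
tool_rot: [-3.142, -0.0, 1.787]
force: [-0.1, 0.3, 0.7]
width: -0.0
gripper_force: 0.0
```

Now small steps down.

Emit:
move_arm:
  rows: "0 0 0.003 0 0 0 1;0 0 0.006 0 0 0 1;0 0 0.01 0 0 0 1;0 0 0.01 0 0 0 1"

```text
clock: 11.55
eef_pos: [511.1, -211.7, 113.8]
tool_rot: [3.141, 0.001, 1.787]
force: [-0.3, 0.3, 6.3]
width: -0.0
gripper_force: 3.0
```

Emit:
move_arm:
  rows: "0 0 0.003 0 0 0 1;0 0 0.006 0 0 0 1;0 0 0.01 0 0 0 1;0 0 0.01 0 0 0 1"

```text
clock: 11.88
eef_pos: [511.7, -211.8, 111.3]
tool_rot: [3.14, 0.001, 1.787]
force: [-1.1, 0.6, 8.1]
width: 0.2
gripper_force: 4.1
```

Emit:
move_arm:
  rows: "0 0 0.003 0 0 0 1;0 0 0.006 0 0 0 1;0 0 0.01 0 0 0 1;0 0 0.01 0 0 0 1"

```text
clock: 12.22
eef_pos: [511.8, -211.8, 107.7]
tool_rot: [3.139, 0.001, 1.787]
force: [1.0, -0.1, 3.6]
width: 0.1
gripper_force: 2.1
```

Emit:
move_arm:
  rows: "0 0 0.003 0 0 0 1;0 0 0.006 0 0 0 1;0 0 0.01 0 0 0 1;0 0 0.01 0 0 0 1"

```text
clock: 12.55
eef_pos: [509.9, -211.4, 103.3]
tool_rot: [-3.14, -0.001, 1.787]
force: [-0.1, 0.5, -0.1]
width: -0.1
gripper_force: 0.0
```

Emit:
move_arm:
  rows: "0 0 0.005 0 0 0 1;0 0 0.01 0 0 0 1;0 0 0.013 0 0 0 1;0 0 0.013 0 0 0 1"

```text
clock: 12.88
eef_pos: [510.5, -211.5, 99.7]
tool_rot: [-3.141, -0.0, 1.787]
force: [0.2, 1.4, 0.9]
width: 0.3
gripper_force: 0.0
```

Emit:
move_arm:
  rows: "0 0 0.003 0 0 0 1;0 0 0.006 0 0 0 1;0 0 0.006 0 0 0 1"

```text
clock: 13.13
eef_pos: [510.5, -211.4, 98.0]
tool_rot: [-3.141, -0.0, 1.787]
force: [-0.1, -0.0, 0.1]
width: 0.2
gripper_force: 0.0
```

Emit:
move_arm:
  rows: "0 0 0.002 0 0 0 1;0 0 0.004 0 0 0 1;0 0 0.004 0 0 0 1"

```text
clock: 13.38
eef_pos: [510.8, -211.5, 97.1]
tool_rot: [3.141, 0.0, 1.787]
force: [0.6, 0.0, 0.8]
width: 0.0
gripper_force: 0.1
```

Emit:
move_arm:
  rows: "0 0 0.002 0 0 0 1;0 0 0.004 0 0 0 1;0 0 0.004 0 0 0 1"

```text
clock: 13.63
eef_pos: [511.7, -211.4, 96.9]
tool_rot: [3.14, 0.001, 1.787]
force: [-0.3, 0.8, 7.2]
width: 0.2
gripper_force: 3.4
```

Bottoming at the expected height (TCP z 97). I'll add force in small steps.

Emit:
move_arm:
  rows: "0 0 0.002 0 0 0 1;0 0 0.004 0 0 0 1;0 0 0.004 0 0 0 1"

```text
clock: 13.88
eef_pos: [512.7, -211.1, 96.7]
tool_rot: [3.138, 0.001, 1.787]
force: [-1.2, 2.1, 13.8]
width: -0.1
gripper_force: 7.0
```

Emit:
move_arm:
  rows: "0 0 0.002 0 0 0 1;0 0 0.004 0 0 0 1;0 0 0.004 0 0 0 1"

```text
clock: 14.13
eef_pos: [513.6, -211.0, 96.6]
tool_rot: [3.136, 0.002, 1.787]
force: [-1.3, 3.3, 21.0]
width: -0.2
gripper_force: 10.7
```

Emit:
move_arm:
  rows: "0 0 0.002 0 0 0 1;0 0 0.003 0 0 0 1;0 0 0.003 0 0 0 1;0 0 0.003 0 0 0 1;0 0 0.003 0 0 0 1"

```text
clock: 14.55
eef_pos: [514.3, -210.8, 96.5]
tool_rot: [3.135, 0.003, 1.788]
force: [-2.1, 3.3, 27.5]
width: 0.1
gripper_force: 13.6
```

Emit:
move_arm:
  rows: "0 0 -0.01 0 0 0 1;0 0 -0.02 0 0 0 1;0 0 -0.04 0 0 0 1;0 0 -0.1 0 0 0 1;0 0 -0.2 0 0 0 1;0 0 -0.3 0 0 0 1;0 0 -0.3 0 0 0 1;0 0 -0.3 0 0 0 1"

```text
clock: 15.22
eef_pos: [511.6, -212.1, 184.1]
tool_rot: [3.139, 0.002, 1.786]
force: [-0.9, 0.3, -0.7]
width: -0.1
gripper_force: 0.0
```

```bash
python3 - <<'E'
from h import *
d=shot("wrist");sc=shot("scene");np.set_printoptions(precision=1,suppress=True)
g=d["img"][170:235,300:335].max(2);m=(g<60).astype(np.uint8);n,l,st,c=cv2.connectedComponentsWithStats(m)
for i in range(1,n):
  if st[i,4]>60: p=c[i]+[300,170];print(st[i],p,cast(d,*p,80))
a=d["img"][20:360,170:470];x=cv2.resize(sc["img"][80:190,180:290],(340,340))
cv2.imwrite("pics/w6.png",np.hstack([a,x])[:,:,::-1])
E
```

```text
[  3  11  27  40 881] [315.8 200.4] [ 510.9 -210.6   80. ]
```

View pics/w6.png

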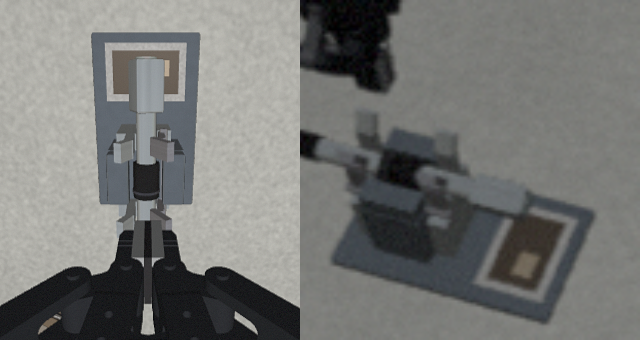

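The torch sits low in the clip with the jaw noses closed over the tube. The sleeve is at (316,200), centred in the bay, with the head over the print. I'm handing it in.

```bash
python3 -c "
from cell import *
print(finish_job())"
```

```text
the job is handed in; nothing more can be done
None
```

The torch was laid in the clip's mouth, let go, then pressed past the jaw until it bottomed on its seats at 27.5 N, lamp head over the print; I touched nothing else on the bench, and the job was handed in at about 15 s with no verdict returned.

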